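# Put the knobbed test weights back in their graded tray

### The job

Put the four test weights that have a round knob on top back in the tray, each standing upright in the recess made for its size: the largest weight in the widest recess, and so on down to the smallest weight in the narrowest. The two weights with a wire hook on top belong to another set: leave them standing where they are.

Things in the scene. Friction and masses are not known exactly. Their poses are not given: they have to be found in the camera images.
- weight_500: the largest of the four knobbed test weights, pale brass-coloured: a round body 38 mm across with a narrowing shoulder and a round knob on top, 48 mm high in all; the straight side of the body reaches up to 29 mm, grip it there. Origin at the centre of its underside, z up; loose, stands upright on the worktop at the start
- weight_200: the second largest of the four knobbed test weights, grey steel: a round body 31 mm across with a narrowing shoulder and a round knob on top, 40 mm high in all; the straight side of the body reaches up to 24 mm, grip it there. Origin at the centre of its underside, z up; loose, stands upright on the worktop at the start
- weight_100: the third largest of the four knobbed test weights, grey steel: a round body 25 mm across with a narrowing shoulder and a round knob on top, 31 mm high in all; the straight side of the body reaches up to 19 mm, grip it there. Origin at the centre of its underside, z up; loose, stands upright on the worktop at the start
- weight_50: the smallest of the four knobbed test weights, grey steel: a round body 20 mm across with a narrowing shoulder and a round knob on top, 25 mm high in all; the straight side of the body reaches up to 15 mm, grip it there. Origin at the centre of its underside, z up; loose, stands upright on the worktop at the start
- insert_1: white square insert 68x68x10 mm, fixed in a low aluminium tray, with one round dark-lined recess 54 mm across and 3 mm deep in its middle, for the largest knobbed weight. Origin at the centre of its underside (4 mm above the worktop), z up, the recess floor 7 mm above the origin and the insert's top 10 mm above it; sides along x and y. The four inserts lie two by two, 70 mm apart centre to centre, in any order, in a tray 150x150 mm whose rim is lower than the inserts
- insert_2: white square insert 68x68x10 mm, fixed in a low aluminium tray, with one round dark-lined recess 47 mm across and 3 mm deep in its middle, for the second largest knobbed weight. Origin at the centre of its underside (4 mm above the worktop), z up, the recess floor 7 mm above the origin and the insert's top 10 mm above it; sides along x and y. The four inserts lie two by two, 70 mm apart centre to centre, in any order, in a tray 150x150 mm whose rim is lower than the inserts
- insert_3: white square insert 68x68x10 mm, fixed in a low aluminium tray, with one round dark-lined recess 41 mm across and 3 mm deep in its middle, for the third largest knobbed weight. Origin at the centre of its underside (4 mm above the worktop), z up, the recess floor 7 mm above the origin and the insert's top 10 mm above it; sides along x and y. The four inserts lie two by two, 70 mm apart centre to centre, in any order, in a tray 150x150 mm whose rim is lower than the inserts
- insert_4: white square insert 68x68x10 mm, fixed in a low aluminium tray, with one round dark-lined recess 36 mm across and 3 mm deep in its middle, for the smallest knobbed weight. Origin at the centre of its underside (4 mm above the worktop), z up, the recess floor 7 mm above the origin and the insert's top 10 mm above it; sides along x and y. The four inserts lie two by two, 70 mm apart centre to centre, in any order, in a tray 150x150 mm whose rim is lower than the inserts
- hook_weight_a: a look-alike from another set, to be left alone: plain straight steel cylinder 34 mm across and 30 mm high with a wire hook (4 mm wire, 24 mm across) standing 27 mm above it instead of a knob. Origin at the centre of its underside, z up; loose, stands upright on the worktop
- hook_weight_b: a look-alike from another set, to be left alone: plain straight steel cylinder 26 mm across and 26 mm high with a wire hook (4 mm wire, 24 mm across) standing 27 mm above it instead of a knob. Origin at the centre of its underside, z up; loose, stands upright on the worktop
Things that resemble listed ones, but are neither listed nor needed, are in the scene too. What is shaped like the weight_200 but orange or turquoise is not meant.

How it is judged (in metres and radians):
At the end, for the whole second after the job is handed in: Each knobbed weight stands upright (within 0.1 rad) on the floor of the recess of its own size, its centre within 11 mm of the recess's centre, released and at rest; both hooked weights stand upright within 20 mm of where they started (horizontal distance between weight_500 and insert_1 below 0.011 m and z of weight_500 in the frame of insert_1 between 0.0045 and 0.0085 m and angle between each of weight_500, weight_200, weight_100, weight_50's own z axis and vertical below 0.1 rad and linear speed of each of weight_500, weight_200, weight_100, weight_50 below 0.02 m/s and contact force between the fingers and weight_500 below 0.1 N and horizontal distance between weight_200 and insert_2 below 0.011 m and z of weight_200 in the frame of insert_2 between 0.0045 and 0.0085 m and contact force between the fingers and weight_200 below 0.1 N and horizontal distance between weight_100 and insert_3 below 0.011 m and z of weight_100 in the frame of insert_3 between 0.0045 and 0.0085 m and contact force between the fingers and weight_100 below 0.1 N and horizontal distance between weight_50 and insert_4 below 0.011 m and z of weight_50 in the frame of insert_4 between 0.0045 and 0.0085 m and contact force between the fingers and weight_50 below 0.1 N and distance of each of hook_weight_a, hook_weight_b from where it was at the start of the episode below 0.02 m and angle between each of hook_weight_a, hook_weight_b's own z axis and vertical below 0.15 rad); the robot touches nothing.
It fails at once if the hooked weight hook_weight_a is knocked over or moved more than 30 mm (distance of hook_weight_a from where it was at the start of the episode above 0.03 m or angle between hook_weight_a's own z axis and vertical above 0.5 rad).
It fails at once if the hooked weight hook_weight_b is knocked over or moved more than 30 mm (distance of hook_weight_b from where it was at the start of the episode above 0.03 m or angle between hook_weight_b's own z axis and vertical above 0.5 rad).
It also fails if it takes over 96 s, if anything falls off the work surface, if the arm or the gripper's body presses on something with over 40 N, if the wrist force passes 120 N, or if a joint passes its speed limit or range.

### The arm

A 7-joint arm with a two-finger parallel gripper is mounted at the origin on a cart in front of the work surface, level with it; the furniture and walls round the work are solid. World frame = base frame: x ahead of the robot, y to its left, z up, the work surface at z = 0. Lengths are in m, angles in degrees, forces in N, time in s.
With the tool pointing down it reaches from about 0.425 to 0.825 m from the base axis. Payload 3.6 kg.
Tool frame: the origin (TCP) lies on the centre line of the jaws, within the pads' length; the fingertips stand 19 mm ahead of it and the grasp point (between the pads) is the TCP; x points along the fingers, y is the direction in which the jaws open and shut, and the axes are right-handed (so a half turn about x gives the same grasp; the last joint's range is limited). The gripper opens to 85 mm and grips with 20 to 120 N. Pads are 22 mm wide; open, the fingers measure 114 mm over their backs; the gripper's body (76 mm by 85 mm) begins 54 mm behind the grasp point. The pads swing forward as they close: fully open they stand 13 mm farther back than shut.
Start: joints at [61.507, 35.231, -0.722, 81.555, 0.464, 63.22, -2.315], TCP at [0.295, -0.579, 0.25] pointing down, gripper open.
Joint ranges: [-178.69, 178.69], [-17.37, 117.87], [-77.05, 75.6], [15.02, 138.74], [-78.02, 258.01], [0.78, 113.62], [-162.83, 162.83]. Speed limits (degrees/s): [159.86, 159.86, 180, 180, 180, 180, 180].

### API

Orientations are given as [roll, pitch, yaw] about the fixed x, y, z axes, in that order (R = Rz(yaw) Ry(pitch) Rx(roll)).
In Python, from plant import arm, snapshot gives the robot as it stands.
- The arm moves only by the tool send_rows, never from a script. Its argument "motion" is one flat list of numbers, 4 for each row, row after row: the shift along the tool's x, y, z in cm, then the turn about the tool's x in rad. In form: [dx, dy, dz, roll, dx, dy, dz, roll, ...]. A call has 1 to 10 rows; each row is the pose to reach, as a shift and turn from the pose commanded when the call began, along the tool's axes at that moment; what a row does not reach only later rows make up. A row lasts 1/10 s, in which the tool goes at most 50 mm and 8.59 degrees, less where a joint would pass 70% of its speed; a pose out of reach is approached as far as the arm can. A call with a gripper value outside its range is refused whole. "fingers" is the finger opening in cm, from 0 to 8.54, set as the call begins (left out, the last holds). The fingers move at their own pace and stop on an object; "newtons" is the grip in N (left out, the last holds). Time passes only in rows, so rows that repeat a pose let the fingers close. It gives the time, the measured TCP pose, the force and the opening at its end, in the units of the state.
- arm.read_state(): the state, without advancing time (a new reading comes with each control period).
- snapshot(name): name is "scene" or "top" or "wrist"; returns a dict with "img" (400x640x3 uint8, red, green, blue), "fx", "fy", "cx", "cy" (pixels), "view" (4x4, takes a point from world to camera coordinates). Camera axes: x right, y down, z forward; pixel columns grow to the right and rows downward; lengths in m; the calibration is good to about 2 mm. A picture is of the moment at which its call begins. There is no depth.
- arm.finish_job(): hands the job in, once; it reports no verdict.
The state is a dict: "clock": time; "joint_pos": joint angles; "qd": joint speeds; "joint_torque": joint torques, N m; "eef_pos": TCP position; "tool_rot": TCP orientation; "ft_force": force on the tool from outside, world axes, zero at the start; "torque": the same for the moment, N m; "finger_gap": finger opening in m.
Only numpy, scipy, OpenCV 4.12 (cv2) and the standard library are available. Lean on these libraries where they do the work, as an engineer would, in place of code of your own. Each camera call takes 0.05 s, during which the arm holds its last target. There are 200 camera calls.

## Working session

There is one attempt and no reset: what is moved stays moved. The work goes in short steps, Python scripts to look and compute and a tool call to move; the robot and the scene stay as the last step left them, time stands still between calls to the robot, and variables do not carry over. Pictures are saved under pics/ and viewed, about 12 in all and at most 16, crops included, and the job is handed in when it is done.

Besides the shell and the picture viewer there is one more tool, called after "Request:" as name(argument=value, ...), one argument or row to a line, values as JSON. send_rows: Moves the arm, as the interface text tells. Its arguments: {"type":"object","properties":{"motion":{"type":"array"},"fingers":{"type":"number"},"newtons":{"type":"number"}},"required":["motion"]}

```bash
mkdir -p pics; ls; python3 - <<'E'
from plant import arm, snapshot
import cv2,json
s=arm.read_state();print(s)
for n in("top","scene"):
    d=snapshot(n);cv2.imwrite(f"pics/{n}0.png",d["img"][:,:,::-1]);print(n,d["fx"],d["fy"],d["cx"],d["cy"],d["view"])
E
```

```text
pics
{'clock': 0.0, 'joint_pos': array([61.50869113, 35.28887265, -0.72400614, 81.64249356,  0.46546593,
       63.21958886, -2.31599794]), 'qd': array([ 0.08063041, -0.02754331, -0.03554344,  0.0808236 , -0.0135028 ,
       -0.00224156,  0.06471042]), 'joint_torque': array([ 7.09502183e-05, -4.69217849e+01,  2.59346506e-01, -1.71033794e+01,
        9.93432419e-03,  9.64570296e-03, -2.70727760e-06]), 'eef_pos': array([ 0.2945035 , -0.57863929,  0.24913554]), 'tool_rot': array([-88.943511  ,  89.85194162, 118.03358719]), 'ft_force': array([-0.00497981,  0.37389254, -0.73422746]), 'torque': array([ 0.0310085 , -0.04767985, -0.01615475]), 'finger_gap': 0.08533056944447018}
top 378.64306730294794 378.64306730294794 314.4437088068343 194.17060783584174 [[ 0.01632378 -0.99934751 -0.03221928  0.09452629]
 [-0.99631869 -0.01354517 -0.08464979  0.51126817]
 [ 0.08415814  0.03348247 -0.99588972  0.82555195]
 [ 0.          0.          0.          1.        ]]
scene 427.01210627704 427.01210627704 327.24410352842887 199.57062821664863 [[-0.44271252 -0.89655871 -0.01371504  0.31587667]
 [-0.61657546  0.31549364 -0.72131717  0.31351297]
 [ 0.6510302  -0.31087978 -0.69246909  0.57160336]
 [ 0.          0.          0.          1.        ]]
```

View pics/top0.png

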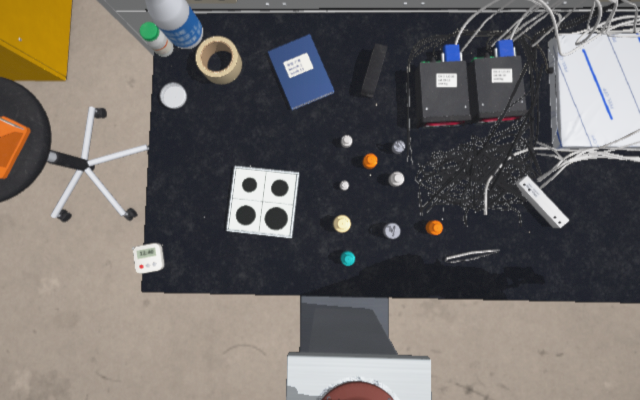

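View pics/scene0.png

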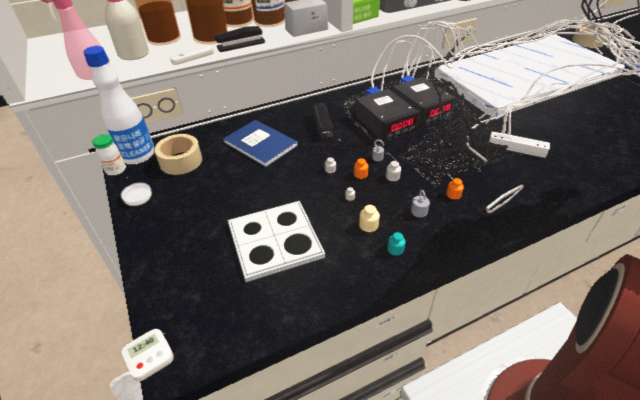

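Candidates in top view: knobbed greys at about (397,179), (346,141) and (344,185), brass at (342,224), hooked at (392,231) and (399,147), orange at (370,160) and (434,228), turquoise at (348,258). I'll check these in one close crop.

```bash
python3 - <<'E'
import cv2
a=cv2.imread("pics/top0.png")[125:275,220:450]
b=cv2.imread("pics/scene0.png")[130:280,220:480]
a=cv2.resize(a,None,fx=3.4,fy=3.4,interpolation=cv2.INTER_CUBIC)
cv2.imwrite("pics/topc.png",a)
cv2.imwrite("pics/scenec.png",cv2.resize(b,None,fx=3,fy=3,interpolation=cv2.INTER_CUBIC))
E
```

```text
(no output)
```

View pics/topc.png

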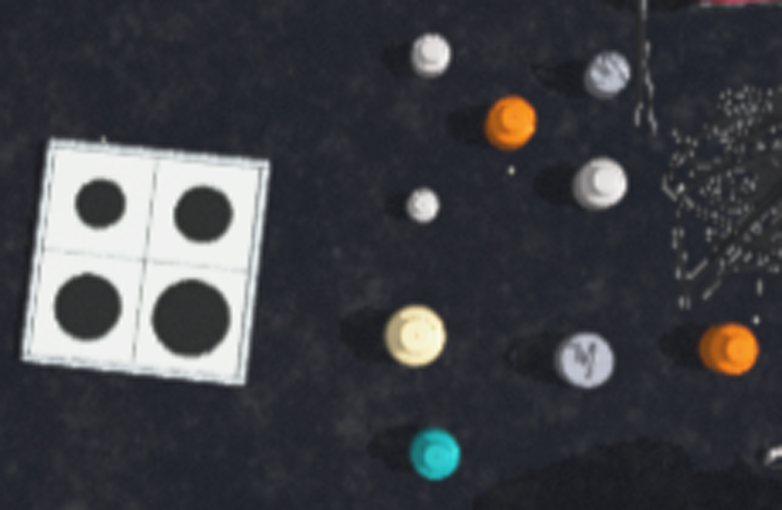

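View pics/scenec.png

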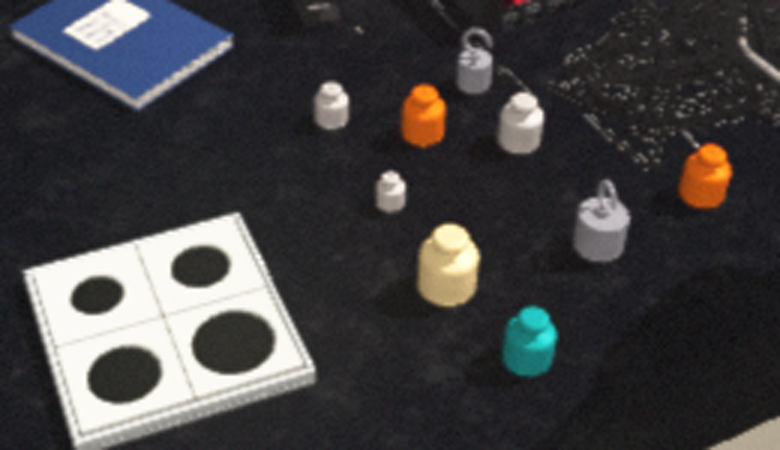

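The crops show:
- **Knobbed weights:** 500 at (415,336), 200 at (600,184), 100 at (430,55), 50 at (422,205).
- **Hooked weights:** a at (585,360), b at (607,74).
- **Recesses, widest to narrowest:** (191,317), (88,307), (203,214), (100,203).

Next I'll compute positions from both views.

```bash
cat > h.py <<'E'
import numpy as np
from scipy.spatial.transform import Rotation as Ro
CAM={}
def ray(d,u,v,z):
    V=np.array(d["view"]);R,t=V[:3,:3],V[:3,3];C=-R.T@t
    w=R.T@np.array([(u-d["cx"])/d["fx"],(v-d["cy"])/d["fy"],1]);return C+w*(z-C[2])/w[2]
def proj(d,P):
    V=np.array(d["view"]);c=V[:3,:3]@np.array(P)+V[:3,3];return d["fx"]*c[0]/c[2]+d["cx"],d["fy"]*c[1]/c[2]+d["cy"]
def Rt(s): return Ro.from_euler("xyz",s["tool_rot"],degrees=True).as_matrix()
E
python3 - <<'E'
from plant import arm,snapshot
from h import *
import cv2
d=snapshot("top");s=snapshot("scene");np.set_printoptions(precision=4,suppress=True)
S={"500":(415,336,.0145),"200":(600,184,.012),"100":(430,55,.0095),"50":(422,205,.0075),"ha":(585,360,.015),"hb":(607,74,.013),"o1":(511,123,.012),"o2":(729,349,.012),"t":(435,454,.012),"i1":(191,317,.014),"i2":(88,307,.014),"i3":(203,214,.014),"i4":(100,203,.014)}
for k,(u,v,z) in S.items():
    u0,v0=u/3.4+220-.35,v/3.4+125-.35
    # refine by local mask centroid
    I=d["img"].max(2).astype(float);m=((I>110) if k[0]!="i" else (I<120)).astype(np.uint8)
    n,l,st,ce=cv2.connectedComponentsWithStats(m);c=l[int(round(v0)),int(round(u0))]
    P=ray(d,u0,v0,z);Q=ray(d,*ce[c],z);pu,pv=proj(s,Q)
    print(k,P[:2],Q[:2],st[c],"scenecrop",(pu-220)*3,(pv-130)*3)
st=arm.read_state();print(Rt(st),proj(d,st["eef_pos"]))
V=d["view"];print(-np.array(V)[:3,:3].T@np.array(V)[:3,3])
E
```

```text
500 [0.4454 0.0402] [0.4456 0.0398] [334 215  17  18 249] scenecrop 447.9799975182721 271.0684041222312
200 [ 0.5482 -0.0818] [ 0.5491 -0.0834] [390 172  14  14 158] scenecrop 521.1793753464019 127.46725425838622
100 [0.635  0.0318] [0.6356 0.0307] [342 135  11  12 106] scenecrop 330.7500426222895 108.87037830250563
50 [0.5332 0.0361] [0.533  0.0353] [340 181   9   9  67] scenecrop 390.0844501984344 195.32859870671516
ha [ 0.4315 -0.0713] [ 0.4315 -0.0722] [385 223  15  16 195] scenecrop 602.3048816844473 229.29090824935918
hb [ 0.6224 -0.0864] [ 0.6232 -0.0881] [393 141  12  11 103] scenecrop 474.51725535747863 69.87544760139613
o1 [ 0.5887 -0.0227] [ 0.5896 -0.023 ] [363 153  15  16 179] scenecrop 422.7894287519345 120.23190410351017
o2 [ 0.4402 -0.1658] [ 0.4404 -0.1666] [426 220  17  15 198] scenecrop 705.4660855853402 181.3645950825829
t [0.3683 0.0262] [0.3681 0.0255] [341 251  14  15 153] scenecrop 530.9611926663003 347.1529786361385
i1 [0.4556 0.189 ] [0.4549 0.1892] [265 207  22  23 392] scenecrop 233.10030972260734 341.1303907941426
i2 [0.4612 0.2581] [0.4613 0.259 ] [236 206  19  19 292] scenecrop 123.9312309163663 373.71723721962394
i3 [0.5245 0.1826] [0.5246 0.1828] [271 180  17  16 214] scenecrop 200.02708052713297 265.6101067542829
i4 [0.531  0.2522] [0.5308 0.2521] [242 178  15  14 161] scenecrop 97.15680634226482 294.7410860970244
[[-0.0007  0.4536 -0.8912]
 [ 0.0015 -0.8912 -0.4536]
 [-1.     -0.0016 -0.    ]] (np.float64(749.8960683615792), np.float64(327.0795506992542))
[0.4384 0.0737 0.8685]
```

```bash
cat >> h.py <<'E'
P={"500":(.4456,.0398),"200":(.5491,-.0834),"100":(.6356,.0307),"50":(.533,.0353),"i1":(.4551,.1892),"i2":(.4614,.2588),"i3":(.5246,.1827),"i4":(.531,.2523)}
def to(s,k,z):
    q=P[k] if isinstance(k,str) else k
    return np.round(100*Rt(s).T@(np.array([*q,z])-s["eef_pos"]),2)
E
cat > go.py <<'E'
import sys
from plant import arm
from h import *
s=arm.read_state();print(s["clock"],s["eef_pos"],s["tool_rot"],s["ft_force"],s["finger_gap"])
for a in sys.argv[1:]:
    k,z=a.split(",");print(a,to(s,k,float(z)))
E
python3 go.py 200,.2 200,.1
```

```text
0.2 [ 0.29463199 -0.57887814  0.24957791] [-90.31207216  89.90633331 116.66499332] [0.02987262 0.13416332 0.01350057] 0.08509490002774828
200,.2 [  5.01 -32.6  -45.15]
200,.1 [ 15.01 -32.59 -45.15]
```

Request:
send_rows(
  motion=[5,-32.6,-45.15,0,5,-32.6,-45.15,0,5,-32.6,-45.15,0,5,-32.6,-45.15,0,5,-32.6,-45.15,0,5,-32.6,-45.15,0,5,-32.6,-45.15,0,5,-32.6,-45.15,0,5,-32.6,-45.15,0,5,-32.6,-45.15,0],
  fingers=5.5,
  newtons=40,
)

```text
clock: 1.2
eef_pos: [0.5231, -0.1345, 0.2056]
tool_rot: [124.4, 90.0, -28.6]
ft_force: [0.3, -0.8, 0.3]
finger_gap: 0.0551
```

```bash
python3 go.py 200,.2 200,.1
```

```text
1.2 [ 0.52307283 -0.134503    0.20555445] [124.39706837  89.98122965 -28.63788176] [ 0.25723726 -0.79492519  0.27095403] 0.05506115910404178
200,.2 [ 0.56 -3.37 -4.64]
200,.1 [10.56 -3.38 -4.64]
```

Request:
send_rows(
  motion=[4,-3.4,-4.6,0,9,-3.4,-4.6,0,9,-3.4,-4.6,0,9,-3.4,-4.6,0,9,-3.4,-4.6,0],
)

```text
clock: 1.7
eef_pos: [0.5483, -0.0874, 0.1168]
tool_rot: [101.2, 89.9, -52.0]
ft_force: [-0.2, -1.0, 0.5]
finger_gap: 0.0547
```

```bash
python3 go.py 200,.06 200,.024; python3 - <<'E'
from plant import snapshot
import cv2
cv2.imwrite("pics/w1.png",snapshot("wrist")["img"][:,:,::-1])
E
```

```text
1.7 [ 0.54828325 -0.08739632  0.11676104] [101.17503129  89.88098248 -52.01649086] [-0.23956037 -0.96652833  0.50251488] 0.05472225500043281
200,.06 [ 5.68 -0.33 -0.25]
200,.024 [ 9.28 -0.34 -0.25]
```

View pics/w1.png

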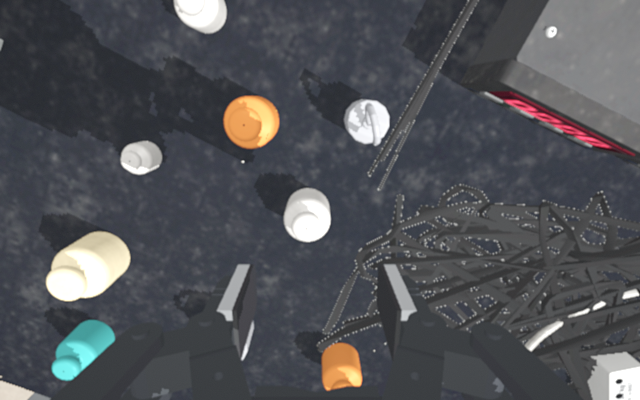

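The wrist view shows the 200 weight at (307,215) ahead of the open jaws, with knobbed weights and lookalikes as expected. I'll check its position against the wrist calibration.

```bash
python3 - <<'E'
from plant import snapshot
from h import *
d=snapshot("wrist")
for k,(u,v,z) in {"200":(307,215,.02),"500":(95,266,.0145),"50":(145,157,.0095),"100":(203,12,.01)}.items(): print(k,P[k],ray(d,u,v,z),proj(d,[*P[k],z]))
E
python3 go.py 200,.06 200,.024
```

```text
200 (0.5491, -0.0834) [ 0.54884298 -0.0816031   0.02      ] (np.float64(309.5367676652685), np.float64(215.80425014602667))
500 (0.4456, 0.0398) [0.44197148 0.03847768 0.0145    ] (np.float64(94.57038511077624), np.float64(261.2641253137354))
50 (0.533, 0.0353) [0.5334373  0.03269698 0.0095    ] (np.float64(141.0659567783886), np.float64(155.84061217862))
100 (0.6356, 0.0307) [0.63226275 0.02880602 0.01      ] (np.float64(202.0185313068306), np.float64(4.676007473149582))
1.8 [ 0.54885969 -0.08743409  0.11767676] [129.82970583  89.77134825 -23.38277391] [ 0.82399072 -0.27878288  0.89958882] 0.054966297748340213
200,.06 [ 5.77 -0.37 -0.19]
200,.024 [ 9.37 -0.38 -0.18]
```

Consistent to about 3 mm. Descending and gripping.

Request:
send_rows(
  motion=[3,-0.35,-0.2,0,5,-0.35,-0.2,0,6.5,-0.35,-0.2,0,7.7,-0.35,-0.2,0,8.5,-0.35,-0.2,0,9.1,-0.35,-0.2,0,9.3,-0.35,-0.2,0,9.3,-0.35,-0.2,0],
)

```text
clock: 2.6
eef_pos: [0.5484, -0.0812, 0.0228]
tool_rot: [153.6, 90.0, 0.6]
ft_force: [-0.7, -0.6, -0.0]
finger_gap: 0.055
```

Request:
send_rows(
  motion=[0,0,0,0,0,0,0,0,0,0,0,0,0,0,0,0,0,0,0,0,0,0,0,0],
  fingers=2.3,
  newtons=40,
)

```text
clock: 3.2
eef_pos: [0.5486, -0.081, 0.0233]
tool_rot: [153.9, 89.9, 0.9]
ft_force: [-0.7, 0.4, 5.5]
finger_gap: 0.0292
```

```bash
python3 go.py 200,.12 i2,.12
```

```text
3.2 [ 0.5485951  -0.08103868  0.02328382] [153.93093604  89.93793062   0.91382877] [-0.70543092  0.43580416  5.50794971] 0.029199898314896375
200,.12 [-9.67  0.24  0.05]
i2,.12 [ -9.68 -34.24  -7.66]
```

Request:
send_rows(
  motion=[-1,0,0,0,-3,0,0,0,-6,0,0,0,-9.5,0,0,0,-9.5,0,0,0,-9.5,0,0,0],
)

```text
clock: 3.8
eef_pos: [0.548, -0.0811, 0.118]
tool_rot: [146.9, 90.0, -6.2]
ft_force: [-1.4, 0.3, -3.2]
finger_gap: 0.029
```

```bash
python3 - <<'E'
from plant import snapshot
import cv2
a=snapshot("wrist")["img"][:,:,::-1];b=snapshot("scene")["img"][100:300,160:480,::-1]
cv2.imwrite("pics/g1.png",cv2.vconcat([a[200:,:],cv2.resize(b,None,fx=2,fy=2)]))
E
python3 go.py i2,.12 i2,.07
```

```text
3.9 [ 0.54677212 -0.08097834  0.11631697] [-33.81276828  89.80062492 173.16339697] [-0.79437274  0.20133578 -2.72255153] 0.029318039829256237
i2,.12 [ -0.32 -34.15  -7.8 ]
i2,.07 [  4.68 -34.14  -7.82]
```

View pics/g1.png

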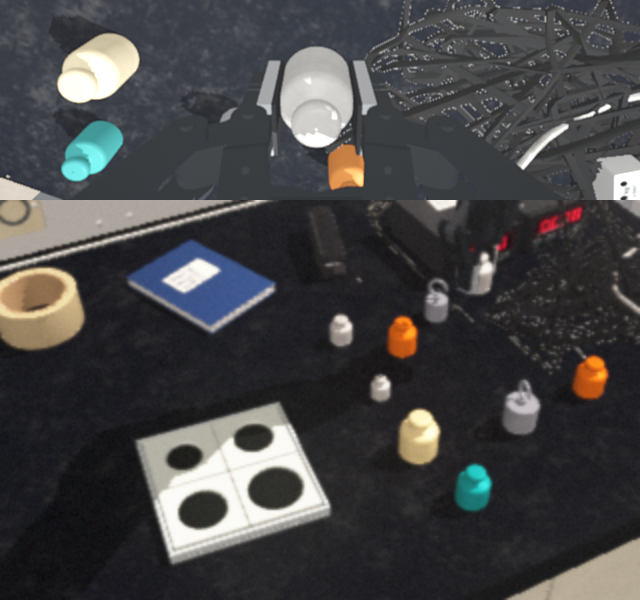

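The weight is held upright between the pads and the hooks are undisturbed. Carrying it to recess 2.

Request:
send_rows(
  motion=[-0.3,-2,-0.5,0,-0.3,-5.5,-1.3,0,-0.3,-10,-2.3,0,-0.3,-14.5,-3.3,0,-0.3,-19,-4.3,0,-0.3,-23.5,-5.4,0,-0.3,-28,-6.4,0,-0.3,-31.5,-7.2,0,-0.3,-33.5,-7.6,0,-0.3,-34.1,-7.8,0],
)

```text
clock: 4.9
eef_pos: [0.4605, 0.2613, 0.119]
tool_rot: [-29.7, 89.8, 177.6]
ft_force: [0.4, -0.4, -2.3]
finger_gap: 0.0291
```

Request:
send_rows(
  motion=[0,0,0,0,0,0,0,0,0,0,0,0],
)

```text
clock: 5.2
eef_pos: [0.4637, 0.2557, 0.1203]
tool_rot: [52.8, 89.9, -100.4]
ft_force: [-0.0, -0.4, -1.4]
finger_gap: 0.0295
```

```bash
python3 go.py i2,.12 i2,.0355; python3 - <<'E'
from plant import snapshot
import cv2
cv2.imwrite("pics/g2.png",cv2.resize(snapshot("scene")["img"][120:300,180:420,::-1],None,fx=2.5,fy=2.5))
E
```

```text
5.2 [0.46368968 0.25573531 0.12033573] [  52.81618561   89.898257   -100.41472652] [-0.03777768 -0.39816452 -1.39994716] 0.02946868674517868
i2,.12 [ 0.03 -0.38  0.07]
i2,.0355 [ 8.48 -0.39  0.06]
```

Request:
send_rows(
  motion=[2,-0.2,0,0,4,-0.3,0,0,5.5,-0.3,0,0,6.5,-0.3,0,0,7.3,-0.3,0,0,7.9,-0.3,0,0,8.2,-0.3,0,0,8.2,-0.3,0,0,8.2,-0.3,0,0],
)

```text
clock: 6.15
eef_pos: [0.4619, 0.2611, 0.039]
tool_rot: [-172.6, 89.9, 34.4]
ft_force: [0.9, 0.8, -1.9]
finger_gap: 0.0292
```

```bash
python3 go.py i2,.0355; python3 - <<'E'
from plant import snapshot
import cv2
a=cv2.resize(snapshot("scene")["img"][180:300,200:350,::-1],None,fx=4,fy=4)
b=cv2.resize(snapshot("wrist")["img"][200:,:,::-1],(600,188));cv2.imwrite("pics/g2.png",cv2.resize(cv2.vconcat([a[:410],b]),None,fx=1,fy=1))
E
```

```text
6.15 [0.46192858 0.26107058 0.03903388] [-172.60205235   89.94686478   34.3779804 ] [ 0.90916143  0.80189595 -1.89110882] 0.029185954027005804
i2,.0355 [0.35 0.18 0.15]
```

View pics/g2.png

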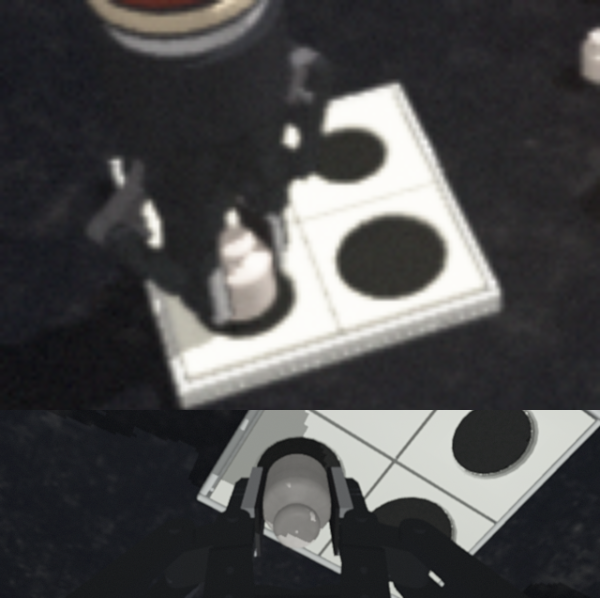

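The weight is over recess 2 and a little high. Lowering the last few millimetres, then releasing.

Request:
send_rows(
  motion=[0.2,0.1,0.1,0,0.35,0.1,0.1,0,0.4,0.1,0.1,0,0.45,0.1,0.1,0,0.45,0.1,0.1,0],
)

```text
clock: 6.75
eef_pos: [0.4611, 0.2594, 0.0343]
tool_rot: [-4.9, 90.0, -157.9]
ft_force: [-0.9, -0.2, 0.6]
finger_gap: 0.0291
```

Request:
send_rows(
  motion=[0,0,0,0,0,0,0,0,0,0,0,0,0,0,0,0],
  fingers=4.5,
)

```text
clock: 7.15
eef_pos: [0.4614, 0.2597, 0.0342]
tool_rot: [-166.5, 90.0, 40.5]
ft_force: [-0.5, -0.3, -0.4]
finger_gap: 0.0451
```

Request:
send_rows(
  motion=[-1,0,0,0,-3,0,0,0,-6,0,0,0,-9,0,0,0,-9,0,0,0],
)

```text
clock: 7.65
eef_pos: [0.4638, 0.2609, 0.1286]
tool_rot: [-175.8, 89.5, 31.2]
ft_force: [-0.0, -0.1, 1.4]
finger_gap: 0.0447
```

```bash
python3 go.py i2,.12 500,.12 500,.1; python3 - <<'E'
from plant import snapshot
import cv2
d=snapshot("wrist");print(d["fx"],d["view"])
cv2.imwrite("pics/g3.png",d["img"][:,:,::-1])
from h import *
print(proj(d,[*P["i2"],.011]))
E
```

```text
7.65 [0.46375017 0.2609079  0.12861351] [-175.80076881   89.45605889   31.16690639] [-0.03672495 -0.14200397  1.39539854] 0.04465312376844566
i2,.12 [0.86 0.08 0.31]
500,.12 [ 0.74 18.88 11.65]
500,.1 [ 2.74 18.89 11.67]
345.5044913370745 [[ 4.53747405e-01 -8.91129947e-01 -8.42672813e-04  2.14039452e-02]
 [-8.48324693e-01 -4.32240907e-01  3.05798977e-01  5.04224149e-01]
 [-2.72870864e-01 -1.38040632e-01 -9.52095728e-01  4.28137209e-01]
 [ 0.00000000e+00  0.00000000e+00  0.00000000e+00  1.00000000e+00]]
(np.float64(316.48731302006723), np.float64(214.6188122640061))
```

View pics/g3.png

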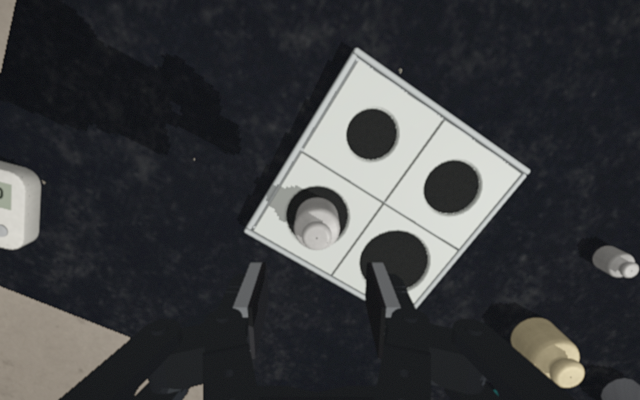

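The 200 weight stands in recess 2 at (318,220). Next is the 500.

Request:
send_rows(
  motion=[0.5,2,1.2,0,0.7,6,3.7,0,0.7,10,6.2,0,0.7,14,8.6,0,0.7,17.3,10.7,0,0.7,18.9,11.7,0,2.7,18.9,11.7,0,2.7,18.9,11.7,0,2.7,18.9,11.7,0],
  fingers=6.2,
)

```text
clock: 8.6
eef_pos: [0.4421, 0.0384, 0.0967]
tool_rot: [-32.1, 89.9, 174.9]
ft_force: [0.0, 0.0, 1.0]
finger_gap: 0.062
```

```bash
python3 go.py 500,.024; python3 - <<'E'
from plant import snapshot
from h import *
d=snapshot("wrist");print([proj(d,[*P["500"],z]) for z in(0,.029,.048)])
import cv2
cv2.imwrite("pics/g4.png",d["img"][:,:,::-1])
E
```

```text
8.6 [0.44208915 0.03838763 0.0967399 ] [-32.13107852  89.88450182 174.88816021] [0.02277306 0.02133491 1.00403037] 0.06198046434139749
500,.024 [ 7.27  0.04 -0.39]
[(np.float64(315.781929246962), np.float64(213.4615119763971)), (np.float64(315.6532356015563), np.float64(229.46524172118197)), (np.float64(315.5485111950028), np.float64(242.4882709071299))]
```

View pics/g4.png

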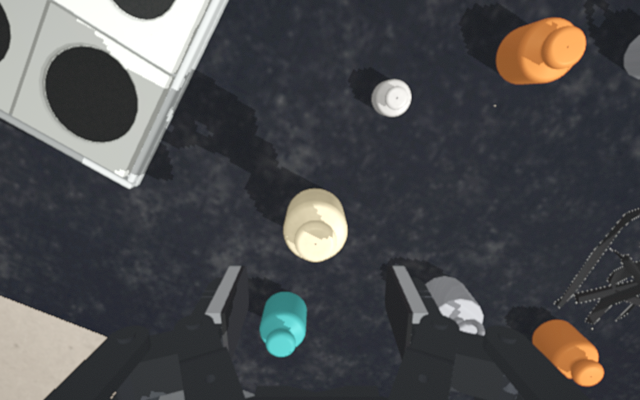

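The 500's knob is at (315,241), matching the projected position. Descending and gripping.

Request:
send_rows(
  motion=[2,0,-0.3,0,4,0,-0.3,0,5.3,0,-0.3,0,6.3,0,-0.3,0,6.9,0,-0.3,0,7.1,0,-0.3,0,7.1,0,-0.3,0],
)

```text
clock: 9.35
eef_pos: [0.4455, 0.0395, 0.0263]
tool_rot: [173.1, 90.0, 20.1]
ft_force: [0.5, -0.5, -0.2]
finger_gap: 0.062
```

Request:
send_rows(
  motion=[0,0,0,0,0,0,0,0,0,0,0,0,0,0,0,0,0,0,0,0,0,0,0,0],
  fingers=3,
  newtons=50,
)

```text
clock: 9.95
eef_pos: [0.4455, 0.0397, 0.0269]
tool_rot: [-174.7, 89.9, 32.3]
ft_force: [-1.5, 2.1, 5.5]
finger_gap: 0.0357
```

Request:
send_rows(
  motion=[-1,0,0,0,-3,0,0,0,-6,0,0,0,-9,0,0,0,-9,0,0,0],
)

```text
clock: 10.45
eef_pos: [0.4474, 0.0394, 0.1194]
tool_rot: [159.9, 89.6, 6.8]
ft_force: [0.5, 0.1, -4.0]
finger_gap: 0.0356
```

```bash
python3 go.py i1,.12 i1,.036
```

```text
10.45 [0.44735366 0.03937926 0.11936674] [159.85202797  89.56449654   6.79906972] [ 0.48611372  0.14797947 -3.98788002] 0.03563743532131832
i1,.12 [ -0.04 -13.    -7.48]
i1,.036 [  8.36 -13.03  -7.42]
```

Request:
send_rows(
  motion=[0,-1.5,-0.8,0,0,-4.5,-2.6,0,0,-7.5,-4.3,0,0,-10.5,-6,0,0,-12.5,-7.2,0,0,-13,-7.5,0,0,-13,-7.5,0,0,-13,-7.5,0,0,-13,-7.5,0],
)

```text
clock: 11.35
eef_pos: [0.453, 0.1871, 0.1158]
tool_rot: [28.4, 89.9, -124.8]
ft_force: [0.2, 0.1, -4.0]
finger_gap: 0.0359
```

```bash
python3 go.py i1,.0375
```

```text
11.35 [0.45298104 0.18709062 0.11577542] [  28.36280753   89.8821676  -124.82608646] [ 0.24657152  0.10853261 -4.02344892] 0.03585613915478546
i1,.0375 [ 7.83 -0.1  -0.3 ]
```

Request:
send_rows(
  motion=[2,-0.1,-0.2,0,4,-0.1,-0.2,0,5.5,-0.1,-0.2,0,6.5,-0.1,-0.2,0,7.2,-0.1,-0.2,0,7.5,-0.1,-0.2,0,7.5,-0.1,-0.2,0,7.5,-0.1,-0.2,0],
)

```text
clock: 12.15
eef_pos: [0.455, 0.1911, 0.0416]
tool_rot: [178.7, 89.9, 25.6]
ft_force: [-0.2, 0.8, -4.8]
finger_gap: 0.0361
```

```bash
python3 go.py i1,.0375
```

```text
12.15 [0.45497188 0.19114453 0.04162054] [178.67852334  89.9329627   25.64879394] [-0.19426972  0.7866248  -4.80951973] 0.03611652803447664
i1,.0375 [0.41 0.18 0.08]
```

Request:
send_rows(
  motion=[0.15,0.1,0,0,0.3,0.1,0,0,0.4,0.1,0,0,0.45,0.1,0,0,0.45,0.1,0,0],
)

```text
clock: 12.65
eef_pos: [0.4553, 0.1901, 0.0379]
tool_rot: [170.8, 89.9, 17.7]
ft_force: [-2.7, -1.5, 6.3]
finger_gap: 0.0359
```

Request:
send_rows(
  motion=[0,0,0,0,0,0,0,0,0,0,0,0,0,0,0,0],
  fingers=5,
)

```text
clock: 13.05
eef_pos: [0.4551, 0.1903, 0.0366]
tool_rot: [-162.5, 90.0, 44.4]
ft_force: [-0.2, -0.6, 0.4]
finger_gap: 0.0502
```

Request:
send_rows(
  motion=[-1,0,0,0,-3,0,0,0,-6,0,0,0,-9,0,0,0,-9,0,0,0],
)

```text
clock: 13.55
eef_pos: [0.4574, 0.1912, 0.1307]
tool_rot: [177.9, 89.5, 24.8]
ft_force: [-0.2, -0.2, -0.2]
finger_gap: 0.0501
```

```bash
python3 go.py 50,.12 50,.1; python3 - <<'E'
from plant import snapshot
import cv2
cv2.imwrite("pics/g5.png",snapshot("wrist")["img"][:,:,::-1])
E
```

```text
13.55 [0.45744015 0.19115093 0.13070893] [177.86254061  89.49310857  24.8274492 ] [-0.15461688 -0.24037548 -0.22222018] 0.050144701838451024
50,.12 [ 1.07 17.32  0.34]
50,.1 [ 3.07 17.32  0.36]
```

View pics/g5.png

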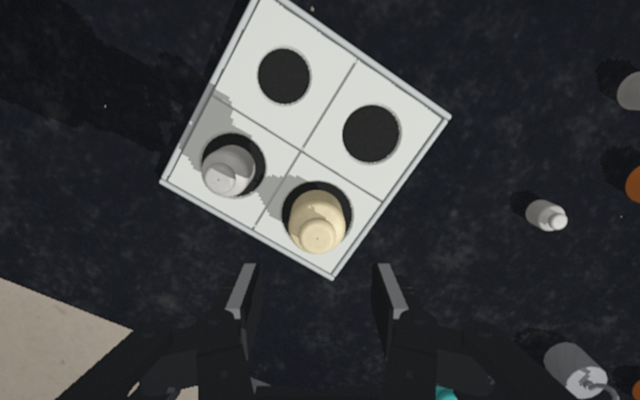

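The 500 stands in recess 1 at (317,225). Next is the 50.

Request:
send_rows(
  motion=[0.5,2,0,0,1,6,0.1,0,1,10,0.2,0,1,14,0.3,0,1,16.5,0.3,0,1.5,17.3,0.35,0,3,17.3,0.35,0,3,17.3,0.35,0,3,17.3,0.35,0,3,17.3,0.35,0],
  fingers=4.2,
)

```text
clock: 14.6
eef_pos: [0.5301, 0.0357, 0.0968]
tool_rot: [-107.6, 90.0, 99.5]
ft_force: [0.1, -0.1, -0.2]
finger_gap: 0.0418
```

```bash
python3 go.py 50,.0235
```

```text
14.6 [0.53010982 0.0357029  0.09681305] [-107.57306271   89.95763431   99.51843923] [ 0.12804372 -0.1489761  -0.24278912] 0.04184772973826913
50,.0235 [ 7.33  0.17 -0.24]
```

Request:
send_rows(
  motion=[2,0.15,-0.2,0,4,0.15,-0.2,0,5.4,0.15,-0.2,0,6.4,0.15,-0.2,0,7,0.15,-0.2,0,7.2,0.15,-0.2,0,7.2,0.15,-0.2,0],
)

```text
clock: 15.3
eef_pos: [0.533, 0.0341, 0.0249]
tool_rot: [167.0, 90.0, 14.0]
ft_force: [-0.2, 0.1, 0.2]
finger_gap: 0.0421
```

Request:
send_rows(
  motion=[0,0,0,0,0,0,0,0,0,0,0,0,0,0,0,0,0,0,0,0,0,0,0,0],
  fingers=1.3,
  newtons=30,
)

```text
clock: 15.9
eef_pos: [0.5333, 0.034, 0.0253]
tool_rot: [162.6, 89.9, 9.5]
ft_force: [0.2, 0.3, 6.5]
finger_gap: 0.0179
```

Request:
send_rows(
  motion=[-1,0,0,0,-3,0,0,0,-6,0,0,0,-9,0,0,0,-9,0,0,0],
)

```text
clock: 16.4
eef_pos: [0.5355, 0.0341, 0.1186]
tool_rot: [158.6, 89.5, 5.6]
ft_force: [0.7, -0.9, -0.3]
finger_gap: 0.0179
```

```bash
python3 go.py i4,.12 i4,.035;  python3 - <<'E'
from plant import snapshot
import cv2
cv2.imwrite("pics/g6.png",snapshot("wrist")["img"][150:,100:540,::-1])
E
```

```text
16.4 [0.53547283 0.03410222 0.11858118] [158.64737816  89.50766802   5.61051808] [ 0.65473246 -0.85858249 -0.34036427] 0.01792730812363685
i4,.12 [ -0.13 -19.65  -9.5 ]
i4,.035 [  8.37 -19.68  -9.43]
```

View pics/g6.png

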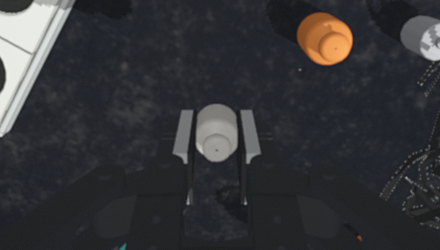

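The 50 is held upright. Carrying it to recess 4.

Request:
send_rows(
  motion=[0,-2,-1,0,0,-5.5,-2.6,0,0,-9.5,-4.6,0,0,-13.5,-6.5,0,0,-17,-8.2,0,0,-19,-9.2,0,0,-19.6,-9.5,0,0,-19.6,-9.5,0,0,-19.6,-9.5,0,0,-19.6,-9.5,0],
)

```text
clock: 17.45
eef_pos: [0.529, 0.2488, 0.1144]
tool_rot: [50.1, 89.9, -103.1]
ft_force: [-0.5, 0.1, -0.4]
finger_gap: 0.0178
```

```bash
python3 go.py i4,.036
```

```text
17.45 [0.5289962  0.24883048 0.11439195] [  50.13572422   89.87838133 -103.098233  ] [-0.46425858  0.12101703 -0.44980968] 0.01783456666320553
i4,.036 [ 7.84 -0.23 -0.35]
```

Request:
send_rows(
  motion=[2,-0.2,-0.2,0,4,-0.2,-0.2,0,5.5,-0.2,-0.2,0,6.5,-0.2,-0.2,0,7.2,-0.2,-0.2,0,7.5,-0.2,-0.2,0,7.5,-0.2,-0.2,0,7.5,-0.2,-0.2,0],
)

```text
clock: 18.25
eef_pos: [0.5299, 0.2546, 0.0402]
tool_rot: [-178.5, 89.9, 28.5]
ft_force: [-0.0, 0.6, -0.4]
finger_gap: 0.0174
```

```bash
python3 go.py i4,.036
```

```text
18.25 [0.52990282 0.25455368 0.04022895] [-178.51157855   89.92896522   28.45838526] [-0.00261825  0.56930566 -0.448514  ] 0.017442684457450182
i4,.036 [0.42 0.25 0.  ]
```

Request:
send_rows(
  motion=[0.15,0.15,0,0,0.3,0.15,0,0,0.4,0.15,0,0,0.45,0.15,0,0,0.45,0.15,0,0],
)

```text
clock: 18.75
eef_pos: [0.5305, 0.253, 0.0363]
tool_rot: [161.9, 90.0, 8.9]
ft_force: [-1.2, -1.1, 6.8]
finger_gap: 0.0176
```

Request:
send_rows(
  motion=[0,0,0,0,0,0,0,0,0,0,0,0,0,0,0,0],
  fingers=3.2,
)

```text
clock: 19.15
eef_pos: [0.53, 0.2531, 0.0349]
tool_rot: [-20.0, 90.0, -173.0]
ft_force: [0.1, 0.4, 0.3]
finger_gap: 0.0316
```

Request:
send_rows(
  motion=[-1,0,0,0,-3,0,0,0,-6,0,0,0,-9,0,0,0,-9,0,0,0],
)

```text
clock: 19.65
eef_pos: [0.533, 0.2544, 0.1301]
tool_rot: [-179.6, 89.4, 27.3]
ft_force: [1.6, 0.3, -0.1]
finger_gap: 0.0317
```

```bash
python3 go.py 100,.12 100,.1; python3 - <<'E'
from plant import snapshot
import cv2
cv2.imwrite("pics/g7.png",snapshot("wrist")["img"][:,:,::-1])
E
```

```text
19.65 [0.53300608 0.25443954 0.13012142] [-179.64509784   89.42307703   27.32202053] [ 1.59770167  0.29666836 -0.06163771] 0.03168944072523276
100,.12 [ 1.   24.59  1.01]
100,.1 [ 3.   24.59  1.03]
```

View pics/g7.png

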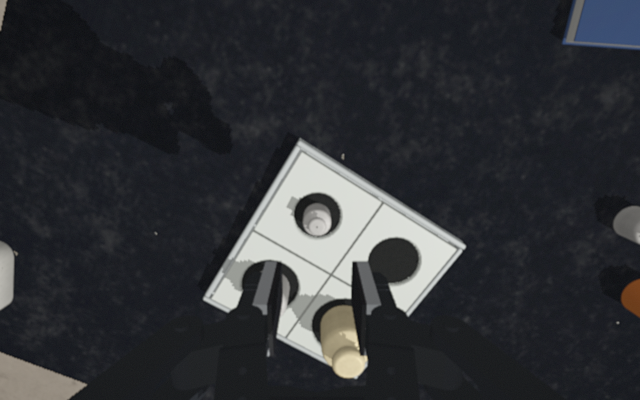

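The 50 stands in recess 4 at (317,217). Last is the 100.

Request:
send_rows(
  motion=[0.5,2,0.1,0,1,6,0.3,0,1,10,0.4,0,1,14,0.6,0,1,18,0.8,0,1,22,0.9,0,1.5,24,1,0,3,24.6,1,0,3,24.6,1,0,3,24.6,1,0],
  fingers=4.8,
)

```text
clock: 20.7
eef_pos: [0.6312, 0.0319, 0.0937]
tool_rot: [-54.7, 89.8, 152.5]
ft_force: [0.0, 0.8, 0.3]
finger_gap: 0.0481
```

Request:
send_rows(
  motion=[0,0,0,0,0,0,0,0],
)

```text
clock: 20.9
eef_pos: [0.6327, 0.0314, 0.0955]
tool_rot: [-138.1, 89.9, 69.0]
ft_force: [0.0, -0.3, -0.8]
finger_gap: 0.0478
```

```bash
python3 go.py 100,.0245; python3 - <<'E'
from plant import snapshot
from h import *
import cv2
d=snapshot("wrist");print([proj(d,[*P["100"],z]) for z in(0,.031)])
cv2.imwrite("pics/g8.png",d["img"][:,:,::-1])
E
```

```text
20.9 [0.63267014 0.03138336 0.0955339 ] [-138.1044656    89.93526134   69.03230161] [ 0.03601262 -0.27605127 -0.75484386] 0.04778649962020634
100,.0245 [ 7.1   0.2  -0.22]
[(np.float64(318.1559492576488), np.float64(216.4809548248743)), (np.float64(318.37399575613387), np.float64(234.11054234165957))]
```

View pics/g8.png

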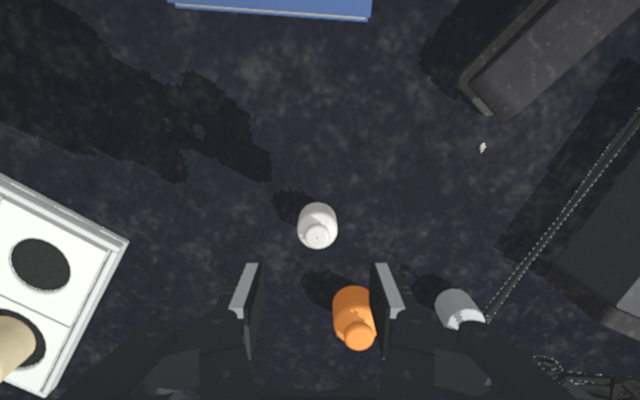

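The 100's knob is at (317,236), matching the prediction (318,234). Descending and gripping.

Request:
send_rows(
  motion=[2,0.1,-0.2,0,4,0.1,-0.2,0,5.3,0.1,-0.2,0,6.3,0.1,-0.2,0,6.8,0.1,-0.2,0,7,0.1,-0.2,0,7,0.1,-0.2,0],
)

```text
clock: 21.65
eef_pos: [0.6353, 0.0294, 0.0254]
tool_rot: [165.5, 90.0, 12.5]
ft_force: [0.6, 1.1, -0.1]
finger_gap: 0.0484
```

Request:
send_rows(
  motion=[0,0,0,0,0,0,0,0,0,0,0,0,0,0,0,0,0,0,0,0,0,0,0,0],
  fingers=1.8,
  newtons=35,
)

```text
clock: 22.25
eef_pos: [0.6356, 0.0295, 0.026]
tool_rot: [163.8, 89.9, 10.7]
ft_force: [-0.7, 0.3, 4.7]
finger_gap: 0.0233
```

Request:
send_rows(
  motion=[-1,0,0,0,-3,0,0,0,-6,0,0,0,-9,0,0,0,-9,0,0,0],
)

```text
clock: 22.75
eef_pos: [0.638, 0.0293, 0.1198]
tool_rot: [156.3, 89.5, 3.3]
ft_force: [0.5, 1.0, -0.0]
finger_gap: 0.0225
```

```bash
python3 go.py i3,.12
```

```text
22.75 [0.63799579 0.02930517 0.1197814 ] [156.3278173   89.47084111   3.28732114] [ 0.50383405  0.96057723 -0.03090092] 0.022502493045846197
i3,.12 [ -0.12 -18.81   3.15]
```

Request:
send_rows(
  motion=[0,-2,0.3,0,0,-5.5,0.9,0,0,-9.5,1.6,0,0,-13.5,2.3,0,0,-16.5,2.8,0,0,-18.3,3.1,0,0,-18.8,3.2,0,0,-18.8,3.2,0,0,-18.8,3.2,0,0,-18.8,3.2,0],
)

```text
clock: 23.75
eef_pos: [0.5223, 0.1804, 0.115]
tool_rot: [91.9, 89.9, -61.3]
ft_force: [0.7, 0.5, -1.9]
finger_gap: 0.0229
```

```bash
python3 go.py i3,.0365
```

```text
23.75 [0.52225687 0.18042754 0.11499027] [ 91.92384307  89.93087482 -61.27672789] [ 0.65107692  0.4670139  -1.88045308] 0.02289258637219522
i3,.0365 [ 7.85 -0.11 -0.31]
```

Request:
send_rows(
  motion=[2,0,-0.2,0,4,0,-0.2,0,5.5,0,-0.2,0,6.5,0,-0.2,0,7.2,0,-0.2,0,7.5,0,-0.2,0,7.5,0,-0.2,0,7.5,0,-0.2,0],
)

```text
clock: 24.55
eef_pos: [0.5235, 0.1834, 0.0407]
tool_rot: [175.7, 89.9, 22.7]
ft_force: [-0.1, 0.3, -0.4]
finger_gap: 0.0228
```

```bash
python3 go.py i3,.0365
```

```text
24.55 [0.52349253 0.1833781  0.04066029] [175.74402334  89.93133707  22.71624299] [-0.11488204  0.25245524 -0.36248801] 0.02284150242581864
i3,.0365 [ 0.42  0.11 -0.07]
```

Request:
send_rows(
  motion=[0.15,0.1,0,0,0.3,0.1,0,0,0.4,0.1,0,0,0.45,0.1,0,0,0.45,0.1,0,0],
)

```text
clock: 25.05
eef_pos: [0.5238, 0.1823, 0.0369]
tool_rot: [166.4, 89.9, 13.4]
ft_force: [-1.4, -0.7, 7.5]
finger_gap: 0.0227
```

Request:
send_rows(
  motion=[0,0,0,0,0,0,0,0,0,0,0,0,0,0,0,0],
  fingers=3.8,
)

```text
clock: 25.45
eef_pos: [0.5234, 0.1824, 0.0355]
tool_rot: [-26.5, 90.0, -179.5]
ft_force: [0.0, 0.9, 0.2]
finger_gap: 0.0382
```

Request:
send_rows(
  motion=[-1,0,0,0,-3,0,0,0,-6,0,0,0,-10,0,0,0,-13,0,0,0],
)

```text
clock: 25.95
eef_pos: [0.524, 0.1825, 0.1684]
tool_rot: [175.5, 89.9, 22.5]
ft_force: [0.5, 0.5, -0.6]
finger_gap: 0.0381
```

Request:
send_rows(
  motion=[0,4,0,0,0,8,0,0,0,12,0,0,0,16,0,0,0,20,0,0,0,24,0,0,0,28,0,0,0,30,0,0,0,30,0,0,0,30,0,0],
)

```text
clock: 26.95
eef_pos: [0.6591, -0.0843, 0.1657]
tool_rot: [-90.3, 89.9, 116.6]
ft_force: [0.2, 0.8, -0.1]
finger_gap: 0.0383
```

```bash
python3 - <<'E'
from plant import snapshot
from h import *
import cv2
s=snapshot("scene");t=snapshot("top")
a=cv2.resize(s["img"][120:285,200:470,::-1],(800,490),interpolation=cv2.INTER_CUBIC)
cv2.imwrite("pics/f1.png",a)
cv2.imwrite("pics/f2.png",cv2.resize(t["img"][125:275,220:450,::-1],None,fx=3.4,fy=3.4,interpolation=cv2.INTER_CUBIC))
I=t["img"].max(2).astype(float)
for k,z,h in(("i1",.0255,"500"),("i2",.023,"200"),("i3",.0205,"100"),("i4",.0185,"50")):
    u,v=proj(t,[*P[k],z]);print(k,u,v,"in crop",(u+.35-220)*3.4,(v+.35-125)*3.4)
E
```

```text
i1 275.0269438276186 217.9804450130944 in crop 188.2816090139033 317.3235130445209
i2 244.37792001364028 214.709354124867 in crop 84.07492804637693 306.20180402454776
i3 278.96472274153416 187.26057745946275 in crop 201.6700573212162 212.87596336217334
i4 248.6252426209141 184.15261626384444 in crop 98.5158249111079 202.30889529707105
```

View pics/f1.png

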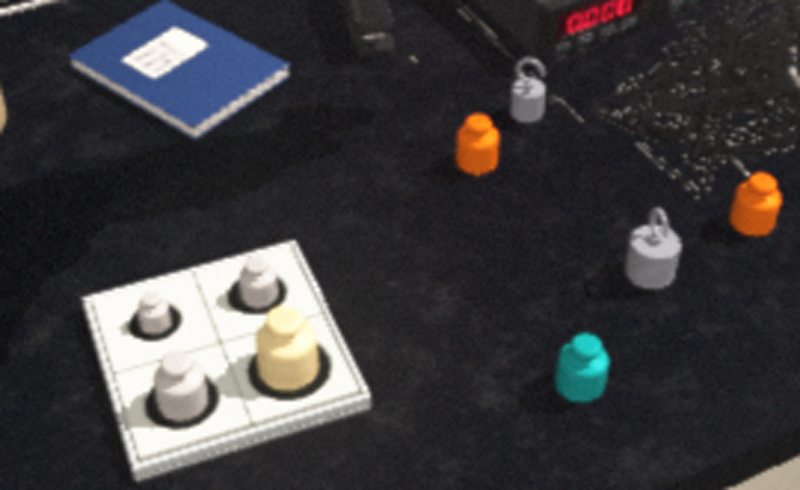

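View pics/f2.png

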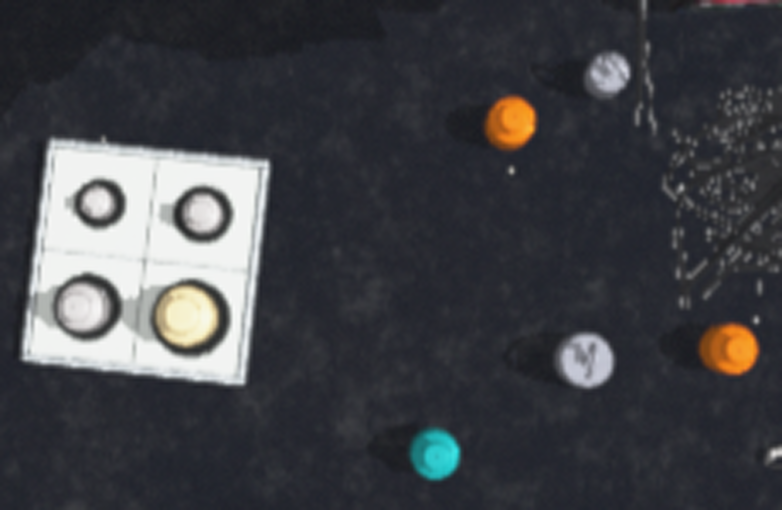

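All four weights stand centred in their recesses with dark rings all round: 500 (189,317), 200 (86,305), 100 (203,214), 50 (100,203). The hooks at (585,360) and (607,74) are unmoved. Handing in.

```bash
python3 -c "
from plant import arm
print(arm.finish_job(), arm.read_state()['clock'])"
```

```text
the job is handed in; nothing more can be done
the job is handed in; nothing more can be done
```

The four knobbed weights are back in the tray, each standing upright in the recess for its size, and I handed the job in after about 27 s of robot time. `finish_job` gives no verdict.

- **Placement:** In the last top and scene pictures, each weight sits within about 2 mm of its recess's centre, with the dark recess floor visible all round. The gripper had released them and was clear.
- **Hooked weights:** Both look the same as in the first pictures, at the same pixel positions. The orange and turquoise lookalikes are also where they were.
- **Forces:** The highest wrist force I read was about 8 N.
- **Disagreement:** While gripping, the measured finger gap read about 2 mm less than each body's stated diameter. All four grips held, so I left it.

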